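Feel along a repaired propeller guard

TASK

Check the repaired propeller guard on its sprung stand by feel: set the fingertips (best with the gripper shut) down lightly on the middle of the rim's green end band, run them along the top of the curved rim over the white, black and white bands to the middle of the red end band without lifting or slipping off on the way, then lift clear there. Keep the touch light: the guard should give a little the whole way but never be pushed down to its stop. Pick nothing up, and leave the loose things round the stand where they are.

Things in the scene. Friction and masses are not known exactly. Their poses are not given: they have to be found in the camera images.
- stand: fixed stand: round dark steel foot 100 mm across, 8 mm high. Origin: centre of its underside. z: vertical axis through the guard's hub. The rim's centre line is a 180 degree arc of 80 mm radius about z; its middle (black) lies along the stand's +x, the green end clockwise from it seen from above, the red end anticlockwise. A 28 mm motor on the hub is as high as the rim; spokes lie below the rim's top
- guard (a joint): how far the guard is pressed down on its stand, in m: 0 at rest (up), 0.014 at the lower stop; it moves straight down without tilting. It starts to move at about 1.3 N and gives about 2 mm per N, and springs back up by itself
- band_green: green end band, 63 mm long: where the run starts. part of the guard's rim, 12 mm wide and 12 mm thick. Origin: on the rim's centre line, half way along the band, on the top face (54 mm above the bench when not pressed). x points straight out from the hub, y along the rim towards the red end, z up
- band_white_1: white band, 42 mm long, between green and black: part of the guard's rim, 12 mm wide and 12 mm thick. Origin: on the rim's centre line, half way along the band, on the top face (54 mm above the bench when not pressed). x points straight out from the hub, y along the rim towards the red end, z up
- band_black: black band, 42 mm long, the middle of the rim: part of the guard's rim, 12 mm wide and 12 mm thick. Origin: on the rim's centre line, half way along the band, on the top face (54 mm above the bench when not pressed). x points straight out from the hub, y along the rim towards the red end, z up
- band_white_2: white band, 42 mm long, between black and red: part of the guard's rim, 12 mm wide and 12 mm thick. Origin: on the rim's centre line, half way along the band, on the top face (54 mm above the bench when not pressed). x points straight out from the hub, y along the rim towards the red end, z up
- band_red: red end band, 63 mm long: where the run ends. part of the guard's rim, 12 mm wide and 12 mm thick. Origin: on the rim's centre line, half way along the band, on the top face (54 mm above the bench when not pressed). x points straight out from the hub, y along the rim towards the red end, z up
- battery: loose dark grey drone battery, 42 x 102 x 37 mm; origin at the centre of its underside; leave alone
- spare_motor: loose silver drone motor standing on the bench, 28 mm across, 25 mm high; origin at the centre of its underside; leave alone
- side_cutters: loose side cutters with red handles, 140 x 49 x 15 mm; origin at the middle of its underside; leave alone
- flux_jar: loose cream jar with black lid, 49 mm across, 32 mm high; origin at the centre of its underside; leave alone
- phone: loose phone in a red case, 74 x 152 x 10 mm; origin at the centre of its underside; leave alone
- gimbal: loose small black camera gimbal, 50 x 46 x 34 mm; origin at the centre of its underside; leave alone

How it is judged:
By the outcome, as a careful person would: the job done as asked, in the order asked, and still so for the second after the job is handed in, with the robot touching nothing.
It also fails if it takes over 45 s, if anything falls off the work surface, if the arm or the gripper's body presses on something with over 40 N, if the wrist force passes 120 N, or if a joint passes its speed limit or range.

ROBOT

A 6-joint arm with a two-finger parallel gripper is mounted at the origin on a cart in front of the work surface, level with it; the furniture and walls round the work are solid. World frame = base frame: x ahead of the robot, y to its left, z up, the work surface at z = 0. Lengths are in m, angles in rad, forces in N, time in s.
With the tool pointing down it reaches from about 0.275 to 0.875 m from the base axis. Payload 12.5 kg.
Tool frame: the origin (TCP) lies at the very end of the fingers, on their centre line; the grasp point (between the pads) lies 19 mm behind it; z points along the fingers, y is the line along which they close (so a half turn about z gives the same grasp; the last joint's range is limited). The gripper opens to 85 mm and grips with 20 to 120 N. Pads are 22 mm wide; open, the fingers measure 114 mm over their backs; the gripper's body (76 mm by 85 mm) begins 54 mm behind the grasp point. The pads swing forward as they close: fully open they stand 13 mm farther back than shut.
Start: joints at [-1.378, 0.351, 1.652, -0, 1.139, -0.085], TCP at [0.151, -0.529, 0.208] pointing down, gripper open.
Joint ranges: [-2.75, 2.75], [-0.79, 2.1], [0.01, 2.65], [-1.57, 4.71], [0.07, 3.14], [-2.87, 2.87]. Speed limits (rad/s): [2.22, 2.22, 2.79, 3.14, 3.14, 3.14].

INTERFACE

Orientations are given as a 3x3 rotation matrix whose columns are the frame's x, y, z axes.
In Python, from bench import manip gives the robot as it stands. Calls block until the motion is done:
- manip.move_ptp(position, orientation): joint-space move of the TCP to a pose.
- manip.move_l(position, attitude=None, max_speed=0.15): straight line of the TCP; attitude=None keeps the orientation; max_speed is the mean speed in m/s.
- manip.move_j(angles): joint-space move.
- manip.set_gripper(opening, effort=None): opening from 0.0 (shut) to 1.0 (fully open); effort is the grip in N (None keeps the last); returns when the fingers have stopped.
- manip.dwell(seconds).
- manip.inverse_kinematics(position, orientation): joint angles nearest the present ones, or None.
- manip.grab_frame(name): name is "side" or "top"; returns (picture, depth): 420x560x3 uint8, red, green, blue; 420x560 float32, m along the optical axis (not along the pixel's ray), 0 where there is no reading.
- manip.get_calibration(name): a dict with "camera_matrix" (3x3 intrinsics, pixels), "k1" (the pictures are not rectified: a ray, as slopes to the right and down, at radius r is drawn at 1 + k1 r^2 times it, then the intrinsics apply), "R" (3x3) and "t" (3): a world point X has camera coordinates R X + t. Camera axes: x right, y down, z forward; pixel columns grow to the right and rows downward; lengths in m; the calibration is good to about 2 mm. A picture is of the moment at which its call begins. get_calibration takes no time and is no camera call.
A pose or a line that the arm cannot do raises manip.Unreachable and nothing moves.
- manip.sign_off(): hands the job in; it is judged then, once.
Trained networks look in the newest picture that a camera, given by its name, has taken for a name from the list of things; names that differ only in an ending like _2 or _b are one class to them, and where a whole thing is asked for, a point or a joint stands for the part that bears it (a point fixed in the world has none). Each returns a list of dicts, best first, with "confidence" (0 to 1); they miss things now and then, are a little off and sometimes report something else, mostly with a low value. They report only what shows in the picture. A call takes as long as a camera call.
- manip.look_for(camera, name): "at" ([x, y, z] in m, in world coordinates, good to about 4 mm: the middle of the surface that is visible of it).
Readings, each from a call of its own:
- manip.current_time(): time.
- manip.current_qpos(): joint angles.
- manip.current_joint_vel(): joint speeds.
- manip.current_joint_torque(): joint torques, N m.
- manip.current_ee_pos(): TCP position.
- manip.current_tcp_rot(): TCP orientation.
- manip.current_force(): force on the tool from outside, world axes, zero at the start.
- manip.current_ft_torque(): the same for the moment, N m.
- manip.current_grip_width(): opening from 0.0 (shut) to 1.0 (fully open).
- manip.current_grip_force(): force on a finger pad.
Only numpy, scipy, OpenCV 4.12 (cv2) and the standard library are available. Lean on these libraries where they do the work, as an engineer would, in place of code of your own. Each camera call takes 0.05 s, during which the arm holds its last target. There are 200 camera calls.

## Working session

There is one attempt and no reset: what is moved stays moved. The work goes in short steps, each a Python script; the robot and the scene stay as the last script left them, time stands still between calls to the robot, and variables do not carry over. Pictures are saved under pics/ and viewed, at most 10 in all, crops included, and the job is handed in when it is done.

```bash
mkdir -p pics; ls
python3 - <<'E'
from bench import manip
import cv2,numpy as np
for c in("top","side"):
    p,d=manip.grab_frame(c); cv2.imwrite(f"pics/{c}1.png",p[:,:,::-1]); np.savez(f"{c}1.npz",p=p,d=d)
    k=manip.get_calibration(c); print(c,k)
    for n in["band_green","band_white_1","band_black","band_red","stand"]:
        print(n,[(np.round(r["at"],4),round(r["confidence"],2)) for r in manip.look_for(c,n)][:3])
print(manip.current_time(),manip.current_tcp_rot())
E
```

```text
pics
top {'camera_matrix': array([[538.64620076,   0.        , 284.1708508 ],
       [  0.        , 538.64620076, 204.14661317],
       [  0.        ,   0.        ,   1.        ]]), 'k1': -0.18569930600780704, 'R': array([[-0.02805529, -0.99957574, -0.00782622],
       [-0.99061482,  0.02884984, -0.13360376],
       [ 0.13377286,  0.00400448, -0.99100393]]), 't': array([-0.11598741,  0.50881155,  1.39457016])}
band_green [(array([ 0.4629, -0.349 ,  0.0512]), 0.69)]
band_white_1 [(array([ 0.5566, -0.2753,  0.0529]), 0.47), (array([ 0.5211, -0.3385,  0.0537]), 0.41)]
band_black [(array([ 0.3721, -0.1828,  0.013 ]), 0.38), (array([ 0.4871, -0.274 ,  0.0251]), 0.34)]
band_red [(array([ 0.5411, -0.2275,  0.0545]), 0.67), (array([0.6181, 0.1706, 0.0279]), 0.16)]
stand [(array([ 0.492 , -0.2739,  0.0272]), 0.68)]
side {'camera_matrix': array([[464.89874446,   0.        , 274.57881248],
       [  0.        , 464.89874446, 215.45320398],
       [  0.        ,   0.        ,   1.        ]]), 'k1': -0.14635947820339382, 'R': array([[-0.93203752, -0.36224898, -0.00904035],
       [-0.14551006,  0.39700124, -0.90621015],
       [ 0.33186274, -0.8433064 , -0.42273092]]), 't': array([0.41515164, 0.16939181, 0.78606385])}
band_green [(array([ 0.4655, -0.3472,  0.0509]), 0.42)]
band_white_1 [(array([ 0.5144, -0.3354,  0.0468]), 0.38)]
band_black []
band_red [(array([ 0.5401, -0.2141,  0.0546]), 0.47)]
stand [(array([ 0.4857, -0.2697,  0.0336]), 0.79)]
0.6 [[ 9.61653670e-01  2.74266694e-01 -1.57093738e-05]
 [ 2.74266694e-01 -9.61653669e-01  2.92418225e-05]
 [-7.08691895e-06 -3.24290639e-05 -9.99999999e-01]]
```

View pics/top1.png

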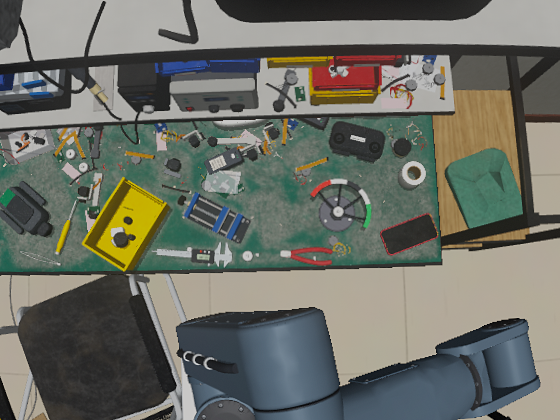

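View pics/side1.png

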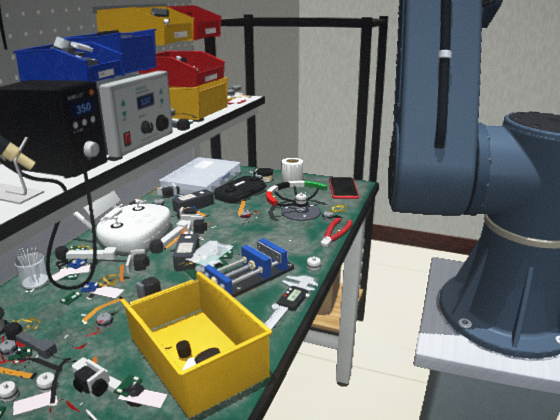

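```bash
cat > h.py <<'E'
import numpy as np,cv2
from bench import manip
from scipy.optimize import least_squares
def cloud(c,d):
    k=manip.get_calibration(c);K=k["camera_matrix"];h,w=d.shape
    v,u=np.mgrid[:h,:w]
    q=cv2.undistortPoints(np.stack([u.ravel(),v.ravel()],1).astype(float)[:,None],K,np.array([k["k1"],0,0,0.]))[:,0]
    P=np.c_[q,np.ones(len(q))]*d.reshape(-1,1)
    return ((P-k["t"])@k["R"]).reshape(h,w,3)
E
python3 - <<'E'
from h import *
for c in("top","side"):
    f=np.load(f"{c}1.npz");P=cloud(c,f["d"]);p=f["p"]
    r=np.hypot(P[...,0]-.487,P[...,1]+.272)
    m=(f["d"]>0)&(abs(P[...,2]-.054)<.006)&(r>.055)&(r<.11)
    X=P[m]
    fit=least_squares(lambda a:np.hypot(X[:,0]-a[0],X[:,1]-a[1])-.08,[.487,-.272],loss="soft_l1",f_scale=.004)
    a=fit.x;res=np.hypot(*(X[:,:2]-a).T)
    hsv=cv2.cvtColor(p,cv2.COLOR_RGB2HSV)[m]
    print(c,len(X),a,"r med",np.median(res),res.min(),res.max(),"z",np.percentile(X[:,2],[10,50,90]))
    th=np.degrees(np.arctan2(X[:,1]-a[1],X[:,0]-a[0]))
    H,S,V=hsv.T.astype(int)
    for n,q in dict(red=((H<10)|(H>170))&(S>120),green=(H>40)&(H<90)&(S>100),white=(S<60)&(V>140),black=V<60).items():
        if q.any(): print(n,q.sum(),np.percentile(th[q],[2,50,98]).round(1))
E
```

```text
top 429 [ 0.4797874  -0.27063253] r med 0.08004861126906482 0.0727446767086985 0.08725155694395807 z [0.04945093 0.05261219 0.05605236]
red 95 [14.  34.7 56.1]
green 105 [-121.1 -100.7  -79. ]
white 133 [-75.4 -16.2  10.3]
black 14 [-54.8 -35.8 -21.7]
side 303 [ 0.47931628 -0.26667067] r med 0.07946304527410386 0.07120366508241473 0.09319003733640044 z [0.04934441 0.05310978 0.05443102]
red 72 [11.  38.1 56. ]
green 85 [-122.7 -101.1  -80.2]
white 84 [-76.2 -54.5   4.2]
black 43 [-47.8 -35.8 -23.7]
```

Both views show the rim: in the top picture red is at (320,188), black around (352,183) and green at (368,215), with the hub at (338,210). The fit puts the hub at about (0.4797, -0.269) and mid-black at -33°. The other things are clear of the path.

```bash
cat >> h.py <<'E'
C=np.array([.4797,-.269]);MID=-33.
def pt(th,z): return np.array([*(C+.08*np.array([np.cos(np.radians(th)),np.sin(np.radians(th))])),z])
def fz(n=5):
    s=[]
    for _ in range(n): s.append(manip.current_force()); 
    return np.mean(s,0)
E
python3 - <<'E'
from h import *
R=manip.current_tcp_rot()
manip.set_gripper(0.0)
g=MID-67.5
manip.move_ptp(pt(g,.11),R)
manip.move_l(pt(g,.064),max_speed=.1)
manip.dwell(.2)
print(manip.current_time(),manip.current_ee_pos(),pt(g,.064),[manip.current_force().round(2) for _ in range(4)],manip.current_time())
p,d=manip.grab_frame("top");cv2.imwrite("pics/top2.png",cv2.resize(p[140:260,270:430,::-1],None,fx=5,fy=5,interpolation=cv2.INTER_CUBIC))
p,d=manip.grab_frame("side");cv2.imwrite("pics/side2.png",cv2.resize(p[110:230,220:380,::-1],None,fx=5,fy=5,interpolation=cv2.INTER_CUBIC))
E
```

```text
3.575 [ 0.46540755 -0.34794145  0.06467939] [ 0.46512116 -0.34766039  0.064     ] [array([ 0.09,  0.07, -0.36]), array([ 0.09,  0.07, -0.36]), array([ 0.09,  0.07, -0.36]), array([ 0.09,  0.07, -0.36])] 3.575
```

View pics/side2.png

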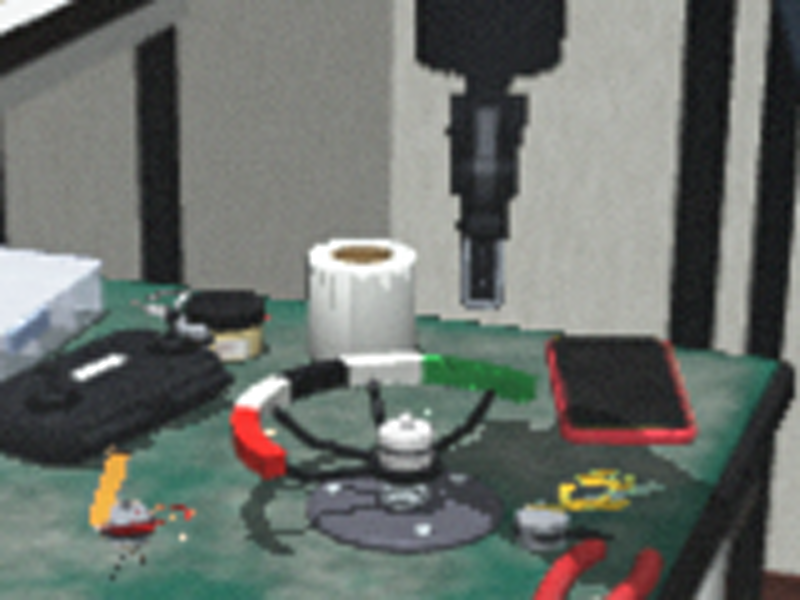

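View pics/top2.png

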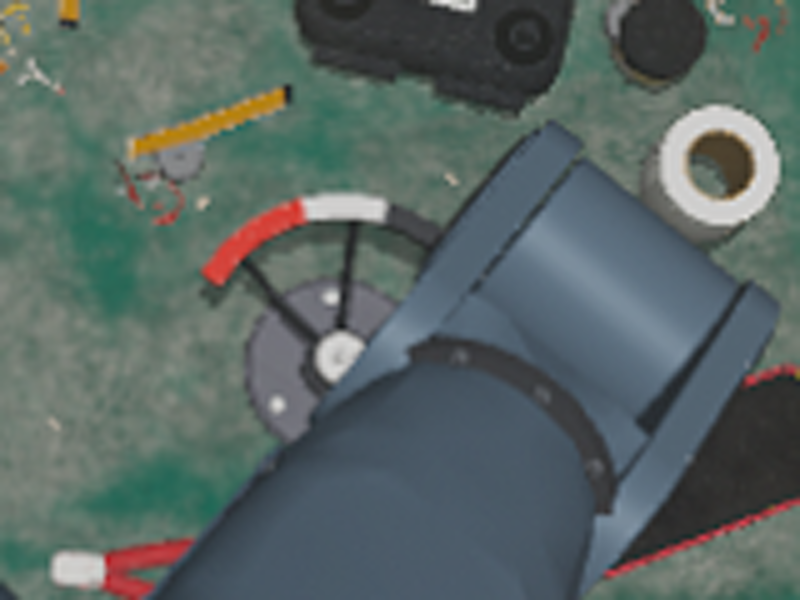

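The side view shows the fingertip at crop (482,302) and green mid at about (482,372). That gap looks larger than 10 mm, so I'll check it by projection.

Run:
```python
from h import *
k=manip.get_calibration("side")
def pr(X): return cv2.projectPoints(np.array([X],float),cv2.Rodrigues(k["R"])[0],k["t"],k["camera_matrix"],np.array([k["k1"],0,0,0.]))[0].ravel()
e=manip.current_ee_pos()
crop=lambda X:(pr(X)-[220,110])*5
print(e,manip.current_grip_width(),crop(e),crop(pt(-100.5,.054)),crop(pt(-33,.054)),crop(pt(34.5,.054)))
p,d=manip.grab_frame("side");P=cloud("side",d)
for (x,y) in [(482,298),(482,285),(482,265),(482,372),(482,366)]:
    v,u=110+y//5,220+x//5; print((x,y),P[v,u].round(4))
m=(d>0)&(np.hypot(P[...,0]-e[0],P[...,1]-e[1])<.03)&(P[...,2]>.058)&(P[...,2]<.14)
print(np.percentile(P[m][:,2],[0,1,5,50]),np.median(P[m],0),manip.current_force())
```

```text
[ 0.4653002  -0.34781832  0.06446503] -0.0026206935235854323 [478.39934726 344.96903648] [478.10996458 363.91577354] [307.99655915 367.32590184] [246.5292065  429.33914838]
(482, 298) [ 0.4606 -0.3317  0.0978]
(482, 285) [ 0.462  -0.3362  0.1015]
(482, 265) [ 0.4616 -0.3338  0.113 ]
(482, 372) [ 0.4627 -0.3431  0.0526]
(482, 366) [ 0.4642 -0.348   0.0534]
[0.08856652 0.08876319 0.09061338 0.10956866] [ 0.46242177 -0.33697777  0.10956866] [0.32721798 0.32556192 1.22540267]
```

Run:
```python
from h import *
for i in range(6): manip.dwell(.08); print(manip.current_force().round(2),manip.current_ee_pos().round(5))
p,d=manip.grab_frame("side");cv2.imwrite("pics/side3.png",cv2.resize(p[110:230,220:380,::-1],None,fx=5,fy=5,interpolation=cv2.INTER_NEAREST))
P=cloud("side",d);e=manip.current_ee_pos()
m=(d>0)&(np.hypot(P[...,0]-e[0],P[...,1]-e[1])<.03)&(P[...,2]>.058)&(P[...,2]<.14)
print(P[m][:,2].min(),manip.current_time())
```

```text
[-0.06 -0.06  0.44] [ 0.46519 -0.3477   0.06421]
[ 0.31 -0.83  0.26] [ 0.46516 -0.34768  0.06411]
[-0.14 -1.01 -0.34] [ 0.46516 -0.34766  0.06406]
[ 0.07 -0.72 -0.4 ] [ 0.46512 -0.34763  0.06399]
[ 1.21 -0.   -0.42] [ 0.46513 -0.34766  0.064  ]
[-0.44  0.69 -0.29] [ 0.4651  -0.34764  0.06397]
0.08836873673911148 4.275
```

View pics/side3.png

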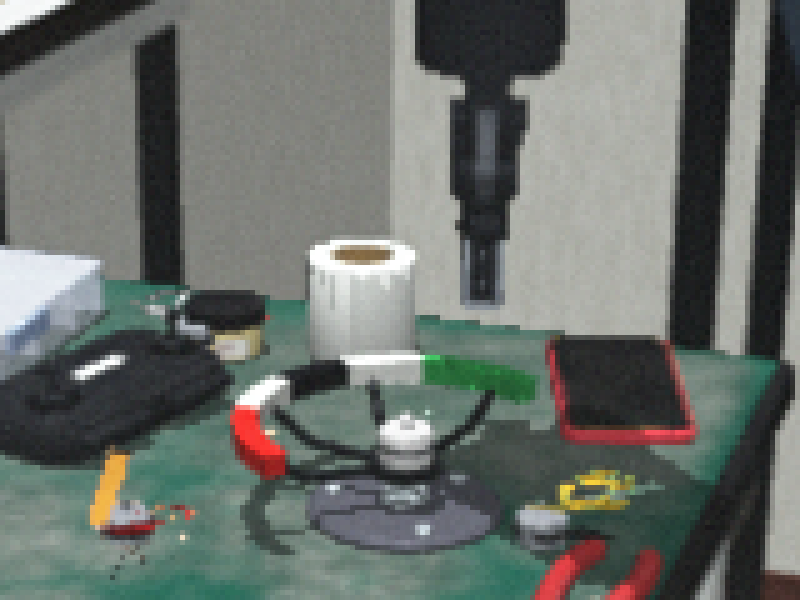

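The fingertip shows about 22 mm above the reported TCP, so I'll go down by feel.

```bash
cat >> h.py <<'E'
def fzav(n=4,dt=.05):
    s=[]
    for _ in range(n): manip.dwell(dt); s.append(manip.current_force())
    return np.mean(s,0)
E
python3 - <<'E'
from h import *
g=MID-67.5; hit=0
z=.058
while z>.02:
    manip.move_l(pt(g,z),max_speed=.03); f=fzav()
    print(round(z,4),f.round(2),manip.current_ee_pos()[2].round(4))
    if f[2]>1.5:
        f=fzav(4)
        if f[2]>1.4: print("contact",f); break
    z-=.002
print(manip.current_time())
p,d=manip.grab_frame("side");cv2.imwrite("pics/side4.png",cv2.resize(p[110:230,220:380,::-1],None,fx=5,fy=5,interpolation=cv2.INTER_NEAREST))
E
```

```text
0.058 [ 0.25 -0.02  0.45] 0.0581
0.056 [0.56 0.34 0.03] 0.056
0.054 [-0.14 -0.29  0.12] 0.054
0.052 [ 0.31  0.18 -0.33] 0.052
0.05 [-0.04  0.1  -0.32] 0.05
0.048 [ 0.25 -0.32  0.26] 0.048
0.046 [0.28 0.34 0.16] 0.046
0.044 [ 0.31  0.42 -0.  ] 0.044
0.042 [-0.2   0.22  0.25] 0.042
0.04 [ 0.54 -0.04 -0.21] 0.04
0.038 [ 0.25 -0.09  0.2 ] 0.038
0.036 [-0.01  0.18  0.23] 0.036
0.034 [ 0.06 -0.08 -0.15] 0.034
0.032 [ 0.02 -0.29  0.05] 0.032
0.03 [ 0.5  -1.1   1.49] 0.0301
0.028 [ 0.62 -1.05  2.66] 0.0281
contact [ 0.87935887 -1.14506022  2.08367556]
11.775
```

View pics/side4.png

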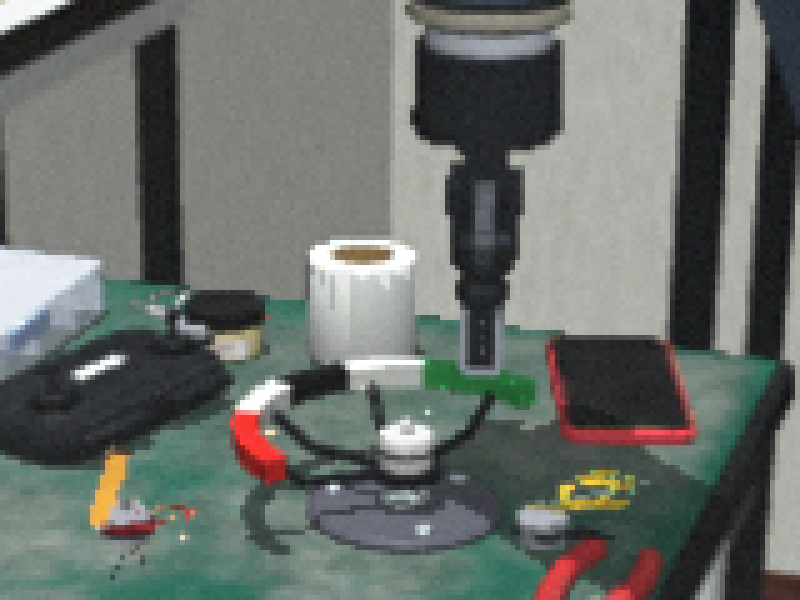

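The tip rests on the middle of the green band at crop (482,370), with light force. Contact is at TCP z of about 0.031, so I'll run at about 5 mm of press.

Run:
```python
from h import *
z=.0260
manip.move_l(pt(MID-67.5,z),max_speed=.03)
for th in np.linspace(MID-67.5,MID+67.5,16)[1:]:
    manip.move_l(pt(th,z),max_speed=.04)
    f=fzav(3,.04)
    print(round(th,1),round(z,4),f.round(2),manip.current_ee_pos().round(4),round(manip.current_time(),1))
    if f[2]>5: z+=.001
    elif f[2]<2.4: z-=.001
    if abs(th-MID)<5: p,d=manip.grab_frame("side");cv2.imwrite("pics/mid.png",cv2.resize(p[110:230,220:380,::-1],None,fx=5,fy=5,interpolation=cv2.INTER_NEAREST))
p,d=manip.grab_frame("side");cv2.imwrite("pics/end.png",cv2.resize(p[110:230,220:380,::-1],None,fx=5,fy=5,interpolation=cv2.INTER_NEAREST))
```

```text
-91.5 0.026 [2.72 0.41 3.98] [ 0.4781 -0.349   0.0262] 12.7
-82.5 0.026 [3.2  0.65 3.55] [ 0.4906 -0.3483  0.0261] 13.3
-73.5 0.026 [2.66 1.16 3.34] [ 0.5028 -0.3456  0.0261] 13.8
-64.5 0.026 [2.04 1.26 3.22] [ 0.5145 -0.3411  0.0261] 14.4
-55.5 0.026 [1.84 1.78 3.59] [ 0.5253 -0.3348  0.0261] 15.0
-46.5 0.026 [1.71 1.22 3.95] [ 0.535  -0.3268  0.0261] 15.6
-37.5 0.026 [1.93 1.81 3.61] [ 0.5434 -0.3174  0.026 ] 16.2
-28.5 0.026 [1.18 2.19 3.39] [ 0.5502 -0.3069  0.026 ] 16.9
-19.5 0.026 [1.52 2.59 2.95] [ 0.5552 -0.2954  0.0259] 17.5
-10.5 0.026 [0.99 2.5  3.48] [ 0.5584 -0.2832  0.0259] 18.1
-1.5 0.026 [0.51 3.07 3.68] [ 0.5596 -0.2707  0.0259] 18.7
7.5 0.026 [0.47 2.01 3.79] [ 0.5589 -0.2581  0.0259] 19.3
16.5 0.026 [-0.37  3.15  3.18] [ 0.5562 -0.2458  0.0258] 19.9
25.5 0.026 [-1.1   2.68  4.1 ] [ 0.5516 -0.2341  0.0258] 20.5
34.5 0.026 [-1.08  2.78  3.2 ] [ 0.5453 -0.2233  0.0258] 21.1
```

View pics/end.png

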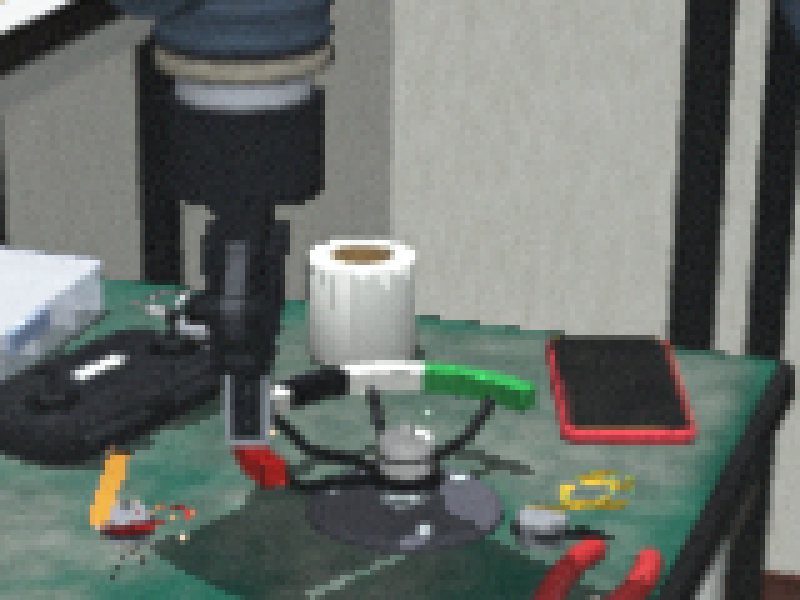

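The tip is on the red band with its front edge at crop (248,443), about the middle of red. Contact was a steady 3–4 N the whole way, so I'll lift clear.

Run:
```python
from h import *
manip.move_l(pt(MID+67.5,.045),max_speed=.06)
manip.move_l(pt(MID+67.5,.13),max_speed=.1)
manip.dwell(.3)
print(manip.current_ee_pos(),fzav(),manip.current_time())
manip.sign_off()
```

```text
[ 0.54551877 -0.22363965  0.12966251] [-0.42567465  0.11529648  0.08163386] 23.0667
the job is handed in; nothing more can be done
```

I ran the shut fingertips along the rim from mid-green to mid-red at about 3–4 N (roughly 4–5 mm of give, against the 14 mm stop), lifted clear there and handed the job in at 23 s; the fingertips showed about 22 mm above the reported TCP, so I set the height by feel.

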